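# Clamp a whetstone in its holder

## Robot

A 6-joint arm with a two-finger parallel gripper is mounted at the origin on a cart in front of the work surface, level with it; the furniture and walls round the work are solid. World frame = base frame: x ahead of the robot, y to its left, z up, the work surface at z = 0. Lengths are in m, angles in rad, forces in N, time in s.
With the tool pointing down it reaches from about 0.3 to 0.875 m from the base axis. Payload 4.2 kg.
Tool frame: the origin (TCP) lies at the very end of the fingers, on their centre line; the grasp point (between the pads) lies 19 mm behind it (arm.grasp_offset is the distance from the TCP to the grasp point, in m); z points along the fingers, y is the direction in which the jaws open and shut (so a half turn about z gives the same grasp; the last joint's range is limited). The gripper opens to 85 mm and grips with 20 to 120 N. Pads are 22 mm wide; open, the fingers measure 114 mm over their backs; the gripper's body (76 mm by 85 mm) begins 54 mm behind the grasp point. The pads swing forward as they close: fully open they stand 13 mm farther back than shut.
Start: joints at [-1.232, 0.32, 1.565, -0, 1.257, -0.02], TCP at [0.202, -0.538, 0.231] pointing down, gripper open.
Joint ranges: [-3.11, 3.11], [-0.84, 2.01], [0.21, 2.61], [-1.34, 4.49], [0.05, 2.63], [-2.56, 2.56]. Speed limits (rad/s): [2.57, 2.57, 3.14, 3.14, 3.14, 3.14].

## Interface

Orientations are given as [roll, pitch, yaw] about the fixed x, y, z axes, in that order (R = Rz(yaw) Ry(pitch) Rx(roll)).
In Python, from rig import arm gives the robot as it stands. The module is installed in compiled form; this text tells all that it offers.
- The arm moves only by the tool drive_tool, never from a script. Its argument "commands" is a list of rows, each a list of 3 entries, a list of its own where there are three numbers: the shift along the tool's x, y, z normalised to -1 to 1, where 1 is 0.15 m, then the turn about the tool's z normalised to -1 to 1, where 1 is 30 degrees, then the closure in counts, from 0 (fully open) to 255 (shut). A call has exactly 8 rows; each row is the pose to reach, as a shift and turn from the pose commanded when the call began, along the tool's axes at that moment; what a row does not reach only later rows make up. A row lasts 1/12 s, in which the tool goes at most 41.7 mm and 7.16 degrees, less where a joint would pass 70% of its speed; a pose out of reach is approached as far as the arm can. A call with a number of a shift or a turn outside -1 to 1 is refused whole. A call with a gripper value outside its range is refused whole. The fingers move at their own pace and stop on an object; "newtons" is the grip in N (left out, the last holds). Time passes only in rows, so rows that repeat a pose let the fingers close, or fill a call up. It gives the time, the measured TCP pose, the force and the opening at its end, in the units of the state.
- arm.observe(): the state, without advancing time (a new reading comes with each control period).
- arm.grab_frame(name): name is "scene" or "top"; returns a dict with "pixels" (420x560x3 uint8, blue, green, red), "fx", "fy", "cx", "cy" (pixels), "D" ([k1, k2, p1, p2, k3] as OpenCV has them; the pictures are not rectified), "extrinsics" (4x4, takes a point from world to camera coordinates). Camera axes: x right, y down, z forward; pixel columns grow to the right and rows downward; lengths in m; the calibration is good to about 2 mm. A picture is of the moment at which its call begins. There is no depth.
- arm.sign_off(): hands the job in, once; it reports no verdict.
The state is a dict: "clock": time; "joint_positions": joint angles; "dq": joint speeds; "joint_torque": joint torques, N m; "eef_pos": TCP position; "tcp_rot": TCP orientation; "wrist_force": force on the tool from outside, world axes, zero at the start; "ft_torque": the same for the moment, N m; "opening": opening from 0.0 (shut) to 1.0 (fully open).
Only numpy, scipy, OpenCV 4.12 (cv2) and the standard library are available. Lean on these libraries where they do the work, as an engineer would, in place of code of your own. Each camera call takes 0.05 s, during which the arm holds its last target. There are 200 camera calls.

## Task

Get the whetstone ready for sharpening: lay it gently, flat and centred on the bar of the stone holder, between the end stop and the sliding jaw, and let go of it. Then push the jaw home by the middle of its thumb tab, square and without racking it, until the stone is nipped snugly between jaw and stop and stays so by itself: a firm thumb's push of 1 to 1.5 kg, never more than 2 kg, for the stone is brittle. Leave the bowl, the timer and the shaker where they are.

Things in the scene. Friction and masses are not known exactly. Their poses are not given: they have to be found in the camera images.
- stone_center (a point): Centre of the whetstone, a loose flat block of two bonded grey layers (mid-grey below, pale on top), 150 mm long (its x), 50 mm wide (its y), 25.5 mm thick (its z), about 0.35 kg. It lies flat on the worktop to the right of the holder; its ends are alike. Gripped across its width. It is brittle: do not drop it.
- holder: Whetstone holder, fixed on the worktop: flat steel bar 300 mm long (x), 40 mm wide (y), its top 24 mm high, on two black cross feet (86 mm wide, 34 mm long, at x = -128 and +128 mm, below the bar's top). Origin under the middle of the bar at worktop height; z up; x runs along the bar from the end stop (-x end) to the sliding jaw (+x end), where a lip 3 mm high ends the bar.
- bed (a point): Point on the top of the bar, on its centre line, half-way between the stop and the open jaw (x = -20 mm, y = 0, z = 24 mm in the holder's frame): the stone's underside goes here. About 14 mm or more is then free at either end of the stone.
- end_stop: Black block fixed across the -x end of the bar, 64 mm wide, 17 mm above the bar (lower than a laid stone's top). Origin at the foot of its front face, at bar height; x points to the jaw. Its rubber facing, 56 mm wide, is set on studs and stands 3 to 15 mm proud of that face; how far differs each time and is not measured, so where the stone comes to rest must be felt.
- carriage (a joint): Travel of the sliding jaw along the bar in m: 0 fully open, growing towards the end stop (holder -x), at most 0.07; starts at 0 to 0.008. At 0 the jaw's rubber face is at holder x = +79 mm. It slides with a steady drag of about 4 N and stays where it is left; pushing the stone along takes 1.5 to 3.5 N more. Once the stone bears on the stop, the force climbs by some 8 N per mm.
- jaw: The sliding jaw, a black moulding 46 mm long (x), 64 mm wide (y), astride the bar. Origin on the bar's top and centre line, mid-length; x points away from the stone, as the holder's. Springy rubber face at x = -23 mm, 56 mm wide (10 N per mm); rear deck 8.5 mm above the bar. It has play about the vertical: pushed or gripped off square it racks, up to 0.14 rad, against a spring of about 1.2 N m/rad.
- thumb_tab (a point): Middle of the rear face of the thumb tab, an upright black nub in the middle of the jaw's rear deck, 18 mm wide (y), 14 mm thick (x), top 24.5 mm above the bar; this point is 15.5 mm above the bar. The face is flush with the jaw's rear end; behind it is only bare bar. Push it to holder -x, up to 12 to 15 N in all: once let go, only the drag holds the stone.
- bowl: Red bowl, 115 mm across, 59 mm high, origin at the middle of its underside. To be left alone.
- timer: Flat white kitchen timer, 79 x 81 x 19 mm, origin at the middle of its underside. To be left alone.
- shaker: Steel shaker, 68 mm across, 103 mm high, origin at the middle of its underside. To be left alone.
There are look-alikes about, which are no part of the job. Of the things like the part that bears stone_center, leave any that is pink; of the rest the larger one is meant.

How it is judged:
By the outcome, as a careful person would: the job done as asked, in the order asked, and still so for the second after the job is handed in, with the robot touching nothing.
It also fails if it takes over 72 s, if anything falls off the work surface, if the arm or the gripper's body presses on something with over 40 N, if the wrist force passes 120 N, or if a joint passes its speed limit or range.

## Working session

There is one attempt and no reset: what is moved stays moved. The work goes in short steps, Python scripts to look and compute and a tool call to move; the robot and the scene stay as the last step left them, time stands still between calls to the robot, and variables do not carry over. Pictures are saved under pics/ and viewed, about 8 in all and at most 12, crops included, and the job is handed in when it is done.

Besides the shell and the picture viewer there is one more tool, called after "Emit:" by a JSON object that holds its "fn" and its "kwargs", one argument or row to a line. drive_tool: Moves the arm, as the interface text tells. Scaled input: -1 to 1 covers 0.15 m each way for a shift and 30 degrees each way for a turn. Its arguments: {"type":"object","properties":{"commands":{"type":"array"},"newtons":{"type":"number"}},"required":["commands"]}

```bash
mkdir -p pics; cat > h.py <<'E'
import numpy as np, cv2
from rig import arm
def grab(n,save=None):
    f=arm.grab_frame(n)
    f['K']=np.array([[f['fx'],0,f['cx']],[0,f['fy'],f['cy']],[0,0,1.]]);f['D']=np.array(f['D'],float);f['E']=np.array(f['extrinsics'])
    f['pixels']=np.ascontiguousarray(f['pixels'])
    if save: cv2.imwrite('pics/'+save,f['pixels'])
    return f
def cast(f,uv,z):
    p=cv2.undistortPoints(np.array(uv,float).reshape(-1,1,2),f['K'],f['D']).reshape(-1,2)
    R=f['E'][:3,:3];c=-R.T@f['E'][:3,3]
    d=np.c_[p,np.ones(len(p))]@R
    return c+d*((z-c[2])/d[:,2])[:,None]
def proj(f,P):
    return cv2.projectPoints(np.array(P,float).reshape(-1,1,3),cv2.Rodrigues(f['E'][:3,:3])[0],f['E'][:3,3],f['K'],f['D'])[0].reshape(-1,2)
E
python3 - <<'E'
from h import *
a=grab('scene','a.png');b=grab('top','b.png')
for f in(a,b):
    R=f['E'][:3,:3];print(-R.T@f['E'][:3,3],R[2],f['fx'])
print(arm.observe())
E
```

```text
[-0.04638478  0.94043414  0.73431671] [ 0.4254267  -0.7816366  -0.45613194] 502.8421259629494
[ 0.36110615 -0.19525223  1.64301303] [ 0.13153382  0.00182739 -0.99131   ] 487.554258389095
{'clock': 0.1, 'joint_positions': array([-1.23196741e+00,  3.20253109e-01,  1.56556528e+00,  1.74551375e-05,
        1.25744490e+00, -1.99621824e-02]), 'dq': array([-1.55421814e-03, -3.09423918e-03, -2.78433387e-03,  8.88776391e-05,
        9.06253093e-04, -7.56290584e-04]), 'joint_torque': array([ 6.42420873e-04, -4.16411090e+01, -2.34706414e+01,  1.07768089e-04,
        4.86721750e-03, -1.42699437e-05]), 'eef_pos': array([ 0.20178588, -0.53795792,  0.23054872]), 'tcp_rot': array([-3.13992269e+00, -4.99400320e-05,  3.58785659e-01]), 'wrist_force': array([-0.07383823,  1.07997153,  0.68627636]), 'ft_torque': array([0.03580129, 0.02945988, 0.00086932]), 'opening': 0.9987982710300413}
```

View pics/a.png

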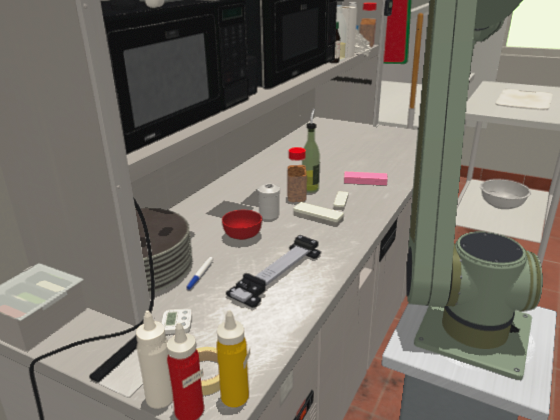

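View pics/b.png

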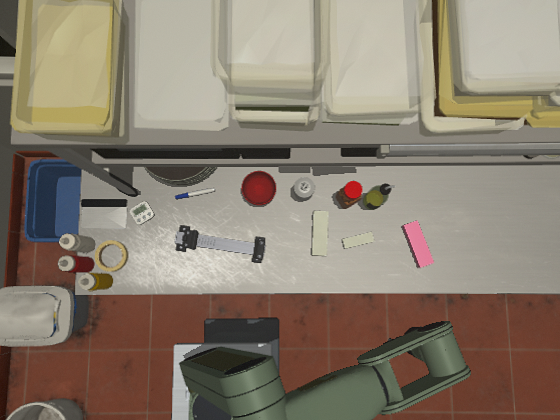

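```bash
python3 - <<'E'
import cv2,numpy as np
a=cv2.imread('pics/a.png');b=cv2.imread('pics/b.png')
A=cv2.resize(a[180:310,215:375],None,fx=4.8,fy=4.6,interpolation=cv2.INTER_CUBIC)[:,:780]
cv2.imwrite('pics/a2.png',A)
B=cv2.resize(b[200:275,170:340],(782,345),interpolation=cv2.INTER_CUBIC)
cv2.imwrite('pics/b2.png',B)
E
python3 -c "
import cv2,numpy as np
a=cv2.imread('pics/a2.png');b=cv2.imread('pics/b2.png')
a=cv2.resize(a[:,:],(460,374));b=cv2.resize(b,(790,348))
" 
```

```text
(no output)
```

View pics/a2.png

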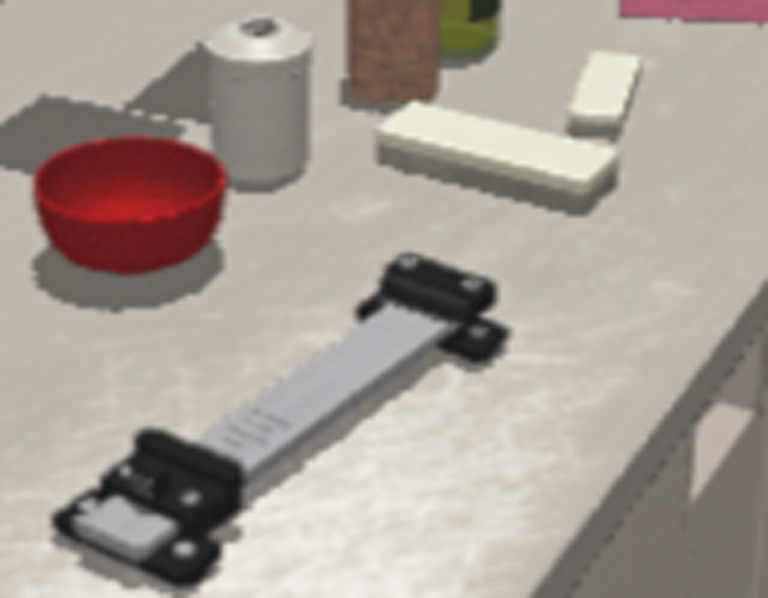

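View pics/b2.png

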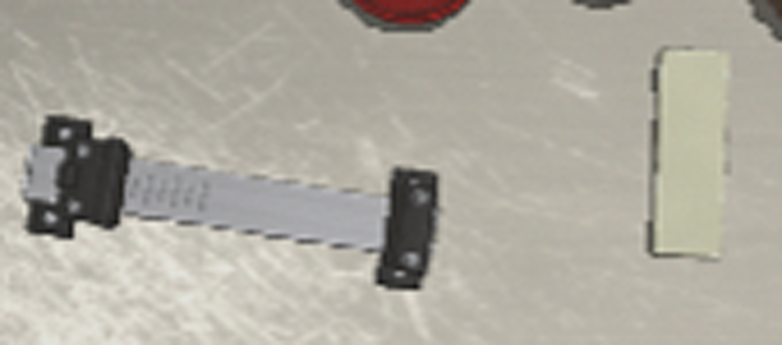

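```bash
cat > m.py <<'E'
from h import *
def rect(f,m,z):
    c=max(cv2.findContours(m,0,1)[0],key=cv2.contourArea).reshape(-1,2)
    P=cast(f,c,z)[:,:2]
    r=cv2.minAreaRect((P*1000).astype(np.float32)); return c,P,r
def win(m,x0,y0,x1,y1):
    o=np.zeros_like(m);o[y0:y1,x0:x1]=m[y0:y1,x0:x1];return o
if __name__=='__main__':
    f={'pixels':None}
    b=grab('top');a=grab('scene')
    for n,f,ws,wh in(('top',b,(305,205,333,262),(170,220,275,270)),('scene',a,(285,195,350,228),(222,232,325,308))):
        im=f['pixels'].astype(int);B,G,R=im[...,0],im[...,1],im[...,2]
        print(n,im[(235,320) if n=='top' else (212,318)],im[(243,225) if n=='top' else (268,280)],im[(255,290) if n=='top' else (290,300)])
        dark=((im.max(2)<75)*255).astype(np.uint8)
        pale=((G>170)&(G-B>18)*1)*255
        bar=(((B-R)>0)&(im.max(2)>100))*255
        for k,m,w,z in(('stone',pale,ws,.0255),('bar',bar,wh,.024),('dark',dark,wh,.024)):
            m=win(m.astype(np.uint8),*w);
            nn,l,st,cc=cv2.connectedComponentsWithStats(m)
            for i in range(1,nn):
                if st[i,4]<25: continue
                c,P,r=rect(f,(l==i).astype(np.uint8),z); print(k,st[i],np.round(r[0],1),np.round(r[1],1),round(r[2],2), np.round(cv2.boxPoints(r)).tolist())
E
python3 m.py
```

```text
top [164 189 190] [168 167 167] [171 182 186]
stone [313 211  16  45 618] [ 511.5 -322.6] [ 47.3 147.3] 87.0 [[437.0, -342.0], [584.0, -350.0], [586.0, -303.0], [439.0, -295.0]]
bar [175 232   9  12  81] [497.5 147.1] [24.9 37.5] 85.1 [[478.0, 136.0], [515.0, 133.0], [517.0, 158.0], [480.0, 161.0]]
bar [196 235  59  20 656] [474.   -7.3] [191.   38.3] 80.93 [[440.0, -99.0], [478.0, -105.0], [508.0, 84.0], [470.0, 90.0]]
dark [176 225  22  27 321] [492.4 118.8] [62.8 84. ] 80.72 [[446.0, 95.0], [529.0, 81.0], [539.0, 143.0], [456.0, 157.0]]
dark [252 237  13  26 214] [ 455.8 -116.7] [32.4 84.2] 81.3 [[412.0, -126.0], [495.0, -139.0], [500.0, -107.0], [417.0, -94.0]]
scene [214 230 232] [179 177 178] [218 225 229]
stone [294 205  50  15  61] [ 504.2 -304. ] [153.2  50.3] 7.96 [[425.0, -290.0], [432.0, -339.0], [584.0, -318.0], [577.0, -268.0]]
bar [258 246  46  37 470] [466.2 -10.9] [177.1  44.7] 82.17 [[432.0, -96.0], [476.0, -102.0], [500.0, 74.0], [456.0, 80.0]]
bar [231 288  20  13 129] [497.5 147.6] [32.6 52.8] 79.25 [[469.0, 136.0], [520.0, 127.0], [526.0, 159.0], [475.0, 169.0]]
dark [290 237  30  22 298] [ 445.9 -112.8] [ 75.3 102.6] 79.91 [[389.0, -141.0], [490.0, -159.0], [503.0, -85.0], [402.0, -67.0]]
dark [226 274  40  34 556] [483.9 124.4] [ 85.5 109.3] 2.35 [[439.0, 177.0], [443.0, 68.0], [529.0, 72.0], [524.0, 181.0]]
```

```bash
cat >> h.py <<'E'
def go(x,y,z,yawdeg):
    s=arm.observe();p=s['eef_pos'];yaw=s['tcp_rot'][2]
    R=cv2.Rodrigues(np.array([0,0,yaw]))[0]@np.diag([1,-1,-1])
    d=R.T@(np.array([x,y,z])-p)/.15
    t=-((yawdeg-np.degrees(yaw)+180)%360-180)/30
    print('t',round(s['clock'],2),'pos',p.round(4),'rpy',np.degrees(s['tcp_rot']).round(2),'F',s['wrist_force'].round(2),'open',round(s['opening'],3),'\nshift',d.round(4),'turn',round(t,4))
E
python3 -c "
from h import *
go(.5115,-.3226,.15,-3.1)"
```

```text
t 0.2 pos [ 0.2018 -0.5381  0.2308] rpy [-179.94   -0.     20.56] F [-0.51 -0.18 -0.16] open 1.004 
shift [ 2.4377 -0.6204  0.5389] turn 0.7886
```

Emit:
{"fn": "drive_tool", "kwargs": {
  "commands": [
    [[0.1, -0.03, 0], 0, 0],
    [[0.25, -0.06, 0], 0, 0],
    [[0.4, -0.1, 0], 0, 0],
    [[0.55, -0.14, 0], 0, 0],
    [[0.7, -0.18, 0], 0, 0],
    [[0.85, -0.22, 0], 0, 0],
    [[0.95, -0.24, 0], 0, 0],
    [[1, -0.25, 0], 0, 0]
  ],
  "newtons": 30
}}

```text
clock: 0.87
eef_pos: [0.3306, -0.4494, 0.2312]
tcp_rot: [-3.141, -0.0, 0.361]
wrist_force: [-0.6, -0.3, 0.4]
opening: 0.999
```

Emit:
{"fn": "drive_tool", "kwargs": {
  "commands": [
    [[0.1, -0.03, 0], 0, 0],
    [[0.25, -0.06, 0], 0, 0],
    [[0.4, -0.1, 0], 0, 0],
    [[0.55, -0.14, 0], 0, 0],
    [[0.7, -0.18, 0], 0, 0],
    [[0.85, -0.22, 0], 0, 0],
    [[0.95, -0.24, 0], 0, 0],
    [[1, -0.25, 0], 0, 0]
  ]
}}

```text
clock: 1.53
eef_pos: [0.4577, -0.3621, 0.2311]
tcp_rot: [-3.142, -0.0, 0.36]
wrist_force: [0.2, 0.2, -0.5]
opening: 1.002
```

Emit:
{"fn": "drive_tool", "kwargs": {
  "commands": [
    [[0.05, -0.02, 0.1], 0.1, 0],
    [[0.12, -0.04, 0.2], 0.25, 0],
    [[0.2, -0.06, 0.3], 0.4, 0],
    [[0.3, -0.08, 0.4], 0.55, 0],
    [[0.38, -0.1, 0.48], 0.7, 0],
    [[0.43, -0.12, 0.54], 0.78, 0],
    [[0.44, -0.12, 0.54], 0.79, 0],
    [[0.44, -0.12, 0.54], 0.79, 0]
  ]
}}

```text
clock: 2.2
eef_pos: [0.5116, -0.3231, 0.1499]
tcp_rot: [-3.142, 0.001, -0.054]
wrist_force: [-0.0, 0.4, 1.0]
opening: 0.997
```

```bash
python3 -c "
from h import *
go(.5115,-.3226,.04,-3.1)
a=grab('scene');b=grab('top')
A=cv2.resize(a['pixels'][100:240,240:400],(640,560))
cv2.imwrite('pics/c.png',A)
"
```

```text
t 2.2 pos [ 0.5116 -0.3231  0.1499] rpy [-1.80e+02  7.00e-02 -3.07e+00] F [-0.01  0.36  1.  ] open 0.997 
shift [-0.001  -0.0033  0.7328] turn 0.0009
```

View pics/c.png

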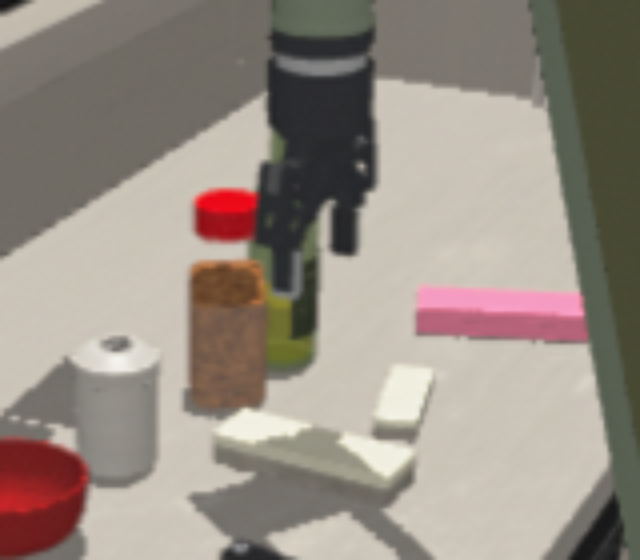

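The gripper hangs open above the stone (stone about px 315,212 in the scene frame) and lines up with it. Descending.

Emit:
{"fn": "drive_tool", "kwargs": {
  "commands": [
    [[0, 0, 0.1], 0, 0],
    [[0, 0, 0.25], 0, 0],
    [[0, 0, 0.4], 0, 0],
    [[0, 0, 0.55], 0, 0],
    [[0, 0, 0.7], 0, 0],
    [[0, 0, 0.8], 0, 0],
    [[0, 0, 0.85], 0, 0],
    [[0, 0, 0.85], 0, 0]
  ]
}}

```text
clock: 2.97
eef_pos: [0.511, -0.323, 0.0219]
tcp_rot: [-3.141, 0.002, -0.055]
wrist_force: [-0.1, -0.2, 0.9]
opening: 1.0
```

Emit:
{"fn": "drive_tool", "kwargs": {
  "commands": [
    [[0, 0, 0.02], 0, 0],
    [[0, 0, 0.04], 0, 0],
    [[0, 0, 0.06], 0, 0],
    [[0, 0, 0.08], 0, 0],
    [[0, 0, 0.1], 0, 0],
    [[0, 0, 0.12], 0, 0],
    [[0, 0, 0.13], 0, 0],
    [[0, 0, 0.13], 0, 0]
  ]
}}

```text
clock: 3.63
eef_pos: [0.5117, -0.3226, 0.0029]
tcp_rot: [-3.141, 0.001, -0.055]
wrist_force: [-1.0, -0.0, -0.1]
opening: 1.003
```

Emit:
{"fn": "drive_tool", "kwargs": {
  "commands": [
    [[0, 0, 0], 0, 30],
    [[0, 0, 0], 0, 60],
    [[0, 0, 0], 0, 90],
    [[0, 0, 0], 0, 120],
    [[0, 0, 0], 0, 140],
    [[0, 0, 0], 0, 160],
    [[0, 0, 0], 0, 200],
    [[0, 0, 0], 0, 255]
  ],
  "newtons": 30
}}

```text
clock: 4.3
eef_pos: [0.5121, -0.3228, 0.0036]
tcp_rot: [3.141, -0.0, -0.055]
wrist_force: [-0.1, 1.3, 3.8]
opening: 0.58
```

Emit:
{"fn": "drive_tool", "kwargs": {
  "commands": [
    [[0, 0, 0], 0, 255],
    [[0, 0, -0.02], 0, 255],
    [[0, 0, -0.06], 0, 255],
    [[0, 0, -0.12], 0, 255],
    [[0, 0, -0.2], 0, 255],
    [[0, 0, -0.3], 0, 255],
    [[0, 0, -0.4], 0, 255],
    [[0, 0, -0.45], 0, 255]
  ]
}}

```text
clock: 4.97
eef_pos: [0.5126, -0.3233, 0.073]
tcp_rot: [3.14, -0.002, -0.055]
wrist_force: [-0.2, -0.3, -3.6]
opening: 0.58
```

Emit:
{"fn": "drive_tool", "kwargs": {
  "commands": [
    [[0, 0, -0.05], 0, 255],
    [[0, 0, -0.12], 0, 255],
    [[0, 0, -0.2], 0, 255],
    [[0, 0, -0.28], 0, 255],
    [[0, 0, -0.35], 0, 255],
    [[0, 0, -0.38], 0, 255],
    [[0, 0, -0.4], 0, 255],
    [[0, 0, -0.4], 0, 255]
  ]
}}

```text
clock: 5.63
eef_pos: [0.512, -0.3229, 0.1312]
tcp_rot: [3.141, -0.0, -0.055]
wrist_force: [0.1, -0.2, -2.9]
opening: 0.577
```

```bash
python3 -c "
from h import *
go(.474,-.0073,.13,81.1)
"
```

```text
t 5.63 pos [ 0.512  -0.3229  0.1312] rpy [ 1.7998e+02 -3.0000e-02 -3.1400e+00] F [ 0.08 -0.18 -2.89] open 0.577 
shift [-0.3685 -2.0867  0.0081] turn -2.8081
```

Emit:
{"fn": "drive_tool", "kwargs": {
  "commands": [
    [[-0.02, -0.1, 0], -0.1, 255],
    [[-0.06, -0.25, 0], -0.2, 255],
    [[-0.1, -0.4, 0], -0.35, 255],
    [[-0.14, -0.55, 0], -0.5, 255],
    [[-0.18, -0.7, 0], -0.65, 255],
    [[-0.2, -0.85, 0], -0.8, 255],
    [[-0.2, -0.95, 0], -0.9, 255],
    [[-0.2, -1, 0], -0.93, 255]
  ]
}}

```text
clock: 6.3
eef_pos: [0.4893, -0.1694, 0.1302]
tcp_rot: [-3.14, 0.001, 0.435]
wrist_force: [0.4, -0.9, -3.5]
opening: 0.578
```

```bash
python3 -c "
from h import *
go(.474,-.0073,.13,81.1)
"
```

```text
t 6.3 pos [ 0.4893 -0.1694  0.1302] rpy [-1.7989e+02  7.0000e-02  2.4920e+01] F [ 0.39 -0.94 -3.5 ] open 0.578 
shift [ 0.3626 -1.0231  0.0011] turn -1.8727
```

Emit:
{"fn": "drive_tool", "kwargs": {
  "commands": [
    [[0.03, -0.1, 0], -0.1, 255],
    [[0.08, -0.25, 0], -0.2, 255],
    [[0.14, -0.4, 0], -0.35, 255],
    [[0.2, -0.55, 0], -0.5, 255],
    [[0.25, -0.7, 0], -0.65, 255],
    [[0.3, -0.85, 0], -0.8, 255],
    [[0.34, -0.95, 0], -0.9, 255],
    [[0.36, -1, 0], -0.93, 255]
  ]
}}

```text
clock: 6.97
eef_pos: [0.4761, -0.0112, 0.1305]
tcp_rot: [-3.141, 0.0, 0.921]
wrist_force: [0.4, 0.4, -3.6]
opening: 0.58
```

Emit:
{"fn": "drive_tool", "kwargs": {
  "commands": [
    [[0, 0, 0], -0.1, 255],
    [[0, 0, 0], -0.25, 255],
    [[0, 0, 0], -0.4, 255],
    [[0, 0, 0], -0.55, 255],
    [[0, 0, 0], -0.7, 255],
    [[0, 0, 0], -0.85, 255],
    [[0, 0, 0], -0.94, 255],
    [[0, 0, 0], -0.94, 255]
  ]
}}

```text
clock: 7.63
eef_pos: [0.4767, -0.0133, 0.1306]
tcp_rot: [-3.142, 0.001, 1.41]
wrist_force: [0.5, 0.1, -3.8]
opening: 0.582
```

```bash
python3 -c "
from h import *
go(.474,-.0073,.08,81.1)
"
```

```text
t 7.63 pos [ 0.4767 -0.0133  0.1306] rpy [-1.800e+02  3.000e-02  8.079e+01] F [ 0.45  0.13 -3.82] open 0.582 
shift [ 0.0366 -0.0241  0.3371] turn -0.0102
```

Emit:
{"fn": "drive_tool", "kwargs": {
  "commands": [
    [[0.01, -0.01, 0.05], 0, 255],
    [[0.02, -0.015, 0.1], 0, 255],
    [[0.03, -0.02, 0.15], 0, 255],
    [[0.037, -0.024, 0.2], -0.01, 255],
    [[0.037, -0.024, 0.26], -0.01, 255],
    [[0.037, -0.024, 0.32], -0.01, 255],
    [[0.037, -0.024, 0.38], -0.01, 255],
    [[0.037, -0.024, 0.38], -0.01, 255]
  ]
}}

```text
clock: 8.3
eef_pos: [0.4724, -0.0065, 0.0717]
tcp_rot: [-3.137, 0.001, 1.416]
wrist_force: [-1.4, -0.0, -4.4]
opening: 0.576
```

```bash
python3 -c "
from h import *
go(.474,-.0073,.0286,81.1)
a=grab('scene');b=grab('top')
A=cv2.resize(a['pixels'][180:310,215:355],(400,371),interpolation=2);B=cv2.resize(b['pixels'][215:275,165:275],(680,371)[:1]+(371,),interpolation=2)
B=cv2.resize(B,(400,218));
cv2.imwrite('pics/d.png',np.vstack([A,B]))
"
```

```text
t 8.3 pos [ 0.4724 -0.0065  0.0717] rpy [-1.7976e+02  3.0000e-02  8.1150e+01] F [-1.4  -0.02 -4.38] open 0.576 
shift [-0.0038  0.0117  0.2874] turn 0.0018
```

View pics/d.png

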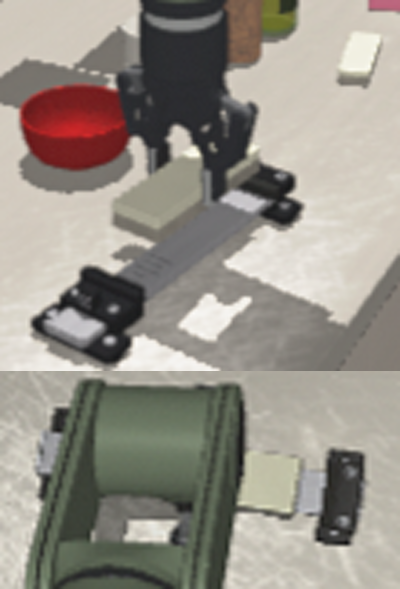

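```bash
python3 - <<'E'
from m import *
go(.474,-.0073,.0286,81.1)
b=grab('top');im=b['pixels'].astype(int);B,G,R=im[...,0],im[...,1],im[...,2]
z=arm.observe()['eef_pos'][2]+.0219
u=np.array([np.cos(np.radians(81.1)),np.sin(np.radians(81.1))]);v=np.array([-u[1],u[0]])
O=np.array([.474,-.0073])+.02*u
hsv=cv2.cvtColor(b['pixels'],cv2.COLOR_BGR2HSV)
print(im[242,240],im[246,251],hsv[242,240])
for k,m,w,zz in(('stone',((G-B>12)&(G-R>-3)).astype(np.uint8),(232,232,252,258),z),('bar',(((B-R)>-1)&(im.max(2)>100)).astype(np.uint8),(245,235,258,258),.024)):
    m=win(m,*w);c,P,r=rect(b,m,zz);q=(P-O)*1000
    print(k,m.sum(),'along',(q@u).min().round(1),(q@u).max().round(1))
    s=(q@u);t=q@v
    for a0 in np.arange(s.min(),s.max(),6):
        h=(s>=a0)&(s<a0+6)
        if h.sum()>1: print(' ',round(a0),t[h].min().round(1),t[h].max().round(1))
E
```

```text
t 8.4 pos [ 0.4736 -0.0065  0.0733] rpy [-1.7994e+02  1.0000e-02  8.1150e+01] F [-0.11  0.6  -4.05] open 0.578 
shift [-0.0047  0.0034  0.2981] turn 0.0018
[165 190 191] [175 172 171] [ 29  35 191]
stone 235 along -95.8 -46.1
  -96 -25.7 22.2
  -90 -25.2 23.2
  -84 -24.3 24.1
  -78 -23.3 22.0
  -72 -22.3 22.9
  -66 -24.5 23.9
  -60 -24.0 24.3
  -54 -25.7 21.7
  -48 -22.1 -12.7
bar 86 along -115.5 -91.5
  -115 -18.3 18.7
  -109 -17.3 19.2
  -103 -16.3 17.4
  -97 -19.1 18.4
```

Emit:
{"fn": "drive_tool", "kwargs": {
  "commands": [
    [[0, 0.003, 0.04], 0, 255],
    [[0, 0.003, 0.08], 0, 255],
    [[0, 0.003, 0.13], 0, 255],
    [[0, 0.003, 0.18], 0, 255],
    [[0, 0.003, 0.22], 0, 255],
    [[0, 0.003, 0.25], 0, 255],
    [[0, 0.003, 0.27], 0, 255],
    [[0, 0.003, 0.27], 0, 255]
  ]
}}

```text
clock: 9.12
eef_pos: [0.4738, -0.0066, 0.0325]
tcp_rot: [-3.14, 0.0, 1.416]
wrist_force: [-0.3, -0.1, -4.3]
opening: 0.579
```

Emit:
{"fn": "drive_tool", "kwargs": {
  "commands": [
    [[0, 0, 0.002], 0, 255],
    [[0, 0, 0.004], 0, 255],
    [[0, 0, 0.007], 0, 255],
    [[0, 0, 0.01], 0, 255],
    [[0, 0, 0.013], 0, 255],
    [[0, 0, 0.013], 0, 255],
    [[0, 0, 0.013], 0, 255],
    [[0, 0, 0.013], 0, 255]
  ]
}}

```text
clock: 9.78
eef_pos: [0.4743, -0.0066, 0.0314]
tcp_rot: [3.141, 0.0, 1.416]
wrist_force: [0.0, -0.7, -3.9]
opening: 0.582
```

Emit:
{"fn": "drive_tool", "kwargs": {
  "commands": [
    [[0, 0, 0.002], 0, 255],
    [[0, 0, 0.004], 0, 255],
    [[0, 0, 0.007], 0, 255],
    [[0, 0, 0.009], 0, 255],
    [[0, 0, 0.011], 0, 255],
    [[0, 0, 0.013], 0, 255],
    [[0, 0, 0.013], 0, 255],
    [[0, 0, 0.013], 0, 255]
  ]
}}

```text
clock: 10.45
eef_pos: [0.4742, -0.0066, 0.0294]
tcp_rot: [3.142, 0.0, 1.416]
wrist_force: [-0.2, -0.7, -3.3]
opening: 0.58
```

Emit:
{"fn": "drive_tool", "kwargs": {
  "commands": [
    [[0, 0, 0.001], 0, 255],
    [[0, 0, 0.002], 0, 255],
    [[0, 0, 0.003], 0, 255],
    [[0, 0, 0.004], 0, 255],
    [[0, 0, 0.005], 0, 255],
    [[0, 0, 0.005], 0, 255],
    [[0, 0, 0.005], 0, 255],
    [[0, 0, 0.005], 0, 255]
  ]
}}

```text
clock: 11.12
eef_pos: [0.4742, -0.0066, 0.0287]
tcp_rot: [3.142, 0.0, 1.416]
wrist_force: [0.3, -0.1, -3.4]
opening: 0.58
```

Emit:
{"fn": "drive_tool", "kwargs": {
  "commands": [
    [[0, 0, 0.001], 0, 255],
    [[0, 0, 0.002], 0, 255],
    [[0, 0, 0.003], 0, 255],
    [[0, 0, 0.004], 0, 255],
    [[0, 0, 0.004], 0, 255],
    [[0, 0, 0.004], 0, 255],
    [[0, 0, 0.004], 0, 255],
    [[0, 0, 0.004], 0, 255]
  ]
}}

```text
clock: 11.78
eef_pos: [0.4742, -0.0066, 0.0281]
tcp_rot: [3.142, 0.0, 1.416]
wrist_force: [0.5, 0.8, -3.4]
opening: 0.578
```

Emit:
{"fn": "drive_tool", "kwargs": {
  "commands": [
    [[0, 0, 0.001], 0, 255],
    [[0, 0, 0.002], 0, 255],
    [[0, 0, 0.003], 0, 255],
    [[0, 0, 0.004], 0, 255],
    [[0, 0, 0.004], 0, 255],
    [[0, 0, 0.004], 0, 255],
    [[0, 0, 0.004], 0, 255],
    [[0, 0, 0.004], 0, 255]
  ]
}}

```text
clock: 12.45
eef_pos: [0.4742, -0.0066, 0.0276]
tcp_rot: [3.141, 0.0, 1.417]
wrist_force: [-0.9, -0.2, 0.2]
opening: 0.582
```

Emit:
{"fn": "drive_tool", "kwargs": {
  "commands": [
    [[0, 0, 0], 0, 105],
    [[0, 0, 0], 0, 98],
    [[0, 0, 0], 0, 90],
    [[0, 0, 0], 0, 80],
    [[0, 0, 0], 0, 70],
    [[0, 0, 0], 0, 60],
    [[0, 0, 0], 0, 50],
    [[0, 0, 0], 0, 50]
  ]
}}

```text
clock: 13.12
eef_pos: [0.4742, -0.0066, 0.0275]
tcp_rot: [3.142, 0.0, 1.416]
wrist_force: [0.2, 0.2, -0.0]
opening: 0.805
```

Emit:
{"fn": "drive_tool", "kwargs": {
  "commands": [
    [[0, 0, -0.02], 0, 50],
    [[0, 0, -0.06], 0, 50],
    [[0, 0, -0.12], 0, 50],
    [[0, 0, -0.2], 0, 50],
    [[0, 0, -0.3], 0, 50],
    [[0, 0, -0.4], 0, 50],
    [[0, 0, -0.45], 0, 50],
    [[0, 0, -0.45], 0, 50]
  ]
}}

```text
clock: 13.78
eef_pos: [0.4757, -0.0066, 0.0972]
tcp_rot: [3.137, -0.0, 1.416]
wrist_force: [1.0, -0.1, 0.1]
opening: 0.804
```

Emit:
{"fn": "drive_tool", "kwargs": {
  "commands": [
    [[0.1, 0, 0], 0, 80],
    [[0.25, 0, 0], 0, 120],
    [[0.4, 0, 0], 0, 160],
    [[0.55, 0, 0], 0, 200],
    [[0.7, 0, 0], 0, 255],
    [[0.85, 0, 0], 0, 255],
    [[0.95, 0, 0], 0, 255],
    [[1, 0, 0], 0, 255]
  ]
}}

```text
clock: 14.45
eef_pos: [0.4972, 0.1433, 0.0944]
tcp_rot: [-3.141, 0.0, 1.418]
wrist_force: [-0.1, 0.0, 0.8]
opening: -0.003
```

```bash
python3 - <<'E'
from m import *
u=np.array([np.cos(np.radians(81.1)),np.sin(np.radians(81.1))]);O=np.array([.474,-.0073])+.02*u
t=O+.142*u; go(t[0],t[1],.095,81.1)
a=grab('scene');b=grab('top')
A=cv2.resize(a['pixels'][180:310,215:355],(400,371),interpolation=2);B=cv2.resize(b['pixels'][215:275,165:275],(400,218),interpolation=2)
cv2.imwrite('pics/e.png',np.vstack([A,B]))
E
```

```text
t 14.45 pos [0.4972 0.1433 0.0944] rpy [-179.96    0.     81.25] F [-0.11  0.05  0.85] open -0.003 
shift [ 0.0643  0.0028 -0.0043] turn 0.0051
```

View pics/e.png

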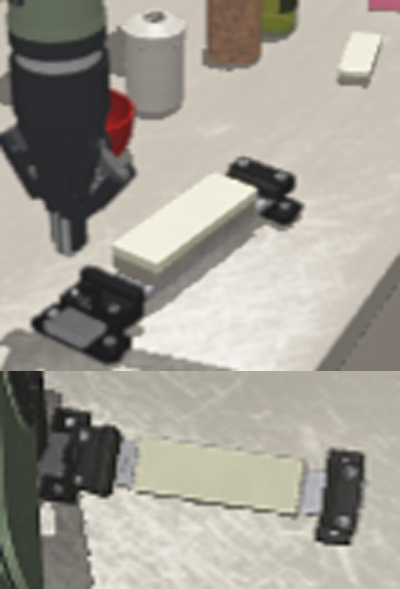

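The stone lies flat on the bar with gaps at either end, and the gripper, now shut, is over the jaw's rear. Measuring the stone's seating and the jaw position.

```bash
python3 - <<'E'
from m import *
b=grab('top');im=b['pixels'].astype(int);B,G,R=im[...,0],im[...,1],im[...,2]
u=np.array([np.cos(np.radians(81.1)),np.sin(np.radians(81.1))]);v=np.array([-u[1],u[0]]);O=np.array([.474,-.0073])+.02*u
def rep(k,m,w,z):
    m=win(m.astype(np.uint8),*w);m=cv2.morphologyEx(m,cv2.MORPH_OPEN,np.ones((2,2),np.uint8));c,P,r=rect(b,m,z);q=(P-O)*1000
    ctr=np.array(r[0])-O*1000
    print(k,'ctr',(ctr@u).round(1),(ctr@v).round(1),'size',np.round(r[1],1),'ang',round(r[2],2),'along',(q@u).min().round(1),(q@u).max().round(1),'lat',(q@v).min().round(1),(q@v).max().round(1))
rep('stone',(G-B>12)&(G-R>-3)&(G>150),(195,228,255,262),.0495)
rep('barR',((B-R)>-1)&(im.max(2)>100),(245,235,260,262),.024)
rep('barL',((B-R)>-1)&(im.max(2)>100),(195,230,206,262),.024)
rep('jaw',im.max(2)<75,(186,222,206,262),.041)
E
```

```text
stone ctr -24.1 0.9 size [148.3  48.9] ang 81.43 along -98.3 50.2 lat -23.9 25.3
barR ctr -108.9 2.6 size [20.2 35.9] ang 82.12 along -119.3 -99.1 lat -15.5 20.7
barL ctr 64.2 3.3 size [15.3 37.9] ang 81.64 along 56.5 71.9 lat -15.7 22.3
jaw ctr 87.8 -3.2 size [73.3 36.1] ang 1.33 along 69.2 112.1 lat -36.5 33.3
```

```bash
python3 - <<'E'
from m import *
b=grab('top');a=grab('scene')
u=np.array([np.cos(np.radians(81.1)),np.sin(np.radians(81.1))]);v=np.array([-u[1],u[0]]);O=np.array([.474,-.0073])+.02*u
def prof(f,s0,s1,z):
    t=np.arange(-50,50.1,1);s=np.arange(s0,s1,1.)
    P=np.array([[*(O+(si*u+ti*v)/1000),z] for si in s for ti in t])
    q=proj(f,P).astype(np.float32).reshape(len(s),len(t),2)
    return t,cv2.remap(f['pixels'].astype(np.float32),q[...,0],q[...,1],cv2.INTER_LINEAR).mean(0)
for n,f in(('top',b),('scene',a)):
  for k,s0,s1,z in(('stone',-85,40,.0495),('barR',-113,-101,.024),('barL',57,68,.024),('stop',-132,-124,.041),('jaw',80,95,.040)):
    t,p=prof(f,s0,s1,z)
    print(n,k,'B-R',' '.join('%d'%x for x in (p[:,0]-p[:,2])[10:91:2]),'\n   G',' '.join('%d'%x for x in p[10:91:2,1]))
E
```

```text
top stone B-R -15 -15 -15 -15 -15 -15 -15 -18 -23 -25 -26 -26 -26 -26 -26 -26 -26 -26 -25 -25 -25 -25 -25 -25 -25 -25 -25 -25 -25 -25 -25 -21 -14 -13 -14 -15 -15 -15 -15 -15 -15 
   G 180 181 182 183 185 184 177 182 196 197 197 197 196 196 196 196 196 196 196 196 196 196 196 196 196 196 196 196 196 197 197 170 134 158 193 203 206 207 206 207 208
top barR B-R -15 -15 -15 -15 -15 -15 -15 -15 -15 -12 -7 0 2 2 2 3 3 3 2 1 2 2 2 3 3 2 2 2 3 0 -4 -11 -14 -15 -15 -15 -14 -14 -14 -14 -15 
   G 181 177 178 175 172 172 173 174 172 160 159 173 175 174 173 173 175 170 167 169 171 173 173 173 174 176 179 178 176 144 125 167 182 183 188 189 186 187 190 194 193
top barL B-R -15 -15 -14 -15 -16 -14 -15 -17 -17 -17 -11 -4 -3 -2 -2 -2 -2 -3 -3 -2 -3 -3 -3 -2 -2 -2 -2 -1 -1 -2 -6 -12 -13 -13 -14 -14 -14 -14 -13 -12 -14 
   G 189 189 189 192 198 198 194 188 183 175 175 174 164 160 160 157 157 164 163 161 162 161 162 159 155 162 166 163 163 158 157 175 203 219 215 213 212 216 218 214 209
top stop B-R -6 -4 -3 -1 -1 -2 -2 -2 -2 -3 -3 -3 -2 -3 -3 -3 -3 -4 -3 -2 -3 -3 -3 -3 -2 -2 -2 -2 -2 -2 -2 -2 -2 -2 -2 
[... 1171 characters left out ...]
1 1 1 1 1 1 0 0 0 0 0 0 0 -1 -4 -7 -9 -10 -10 
   G 143 130 119 113 114 116 117 121 126 127 127 124 112 94 86 88 89 86 83 85 87 87 90 90 88 86 85 82 88 108 130 139 133 119 110 111 119 127 131 131 132
scene stop B-R -18 -18 -17 -17 -18 -18 -15 -11 -5 0 1 1 1 1 1 1 1 1 1 1 1 1 0 0 1 1 1 1 1 1 1 1 1 1 1 1 1 2 2 1 0 
   G 199 199 198 197 195 187 163 126 87 67 65 72 73 67 57 47 41 39 39 39 39 40 40 39 40 40 40 39 39 41 47 56 65 70 68 63 53 43 35 30 32
scene jaw B-R -18 -18 -18 -18 -17 -15 -12 -8 -4 -1 0 0 0 0 0 0 0 0 0 0 0 1 1 2 2 1 1 1 1 2 1 2 2 2 2 1 1 1 1 1 0 
   G 205 204 203 202 198 184 153 113 77 59 50 47 47 47 47 49 50 50 51 51 50 46 45 45 45 44 44 44 45 46 46 45 44 44 45 44 47 55 64 72 78
```

Emit:
{"fn": "drive_tool", "kwargs": {
  "commands": [
    [[0.03, 0, 0], 0, 255],
    [[0.06, 0, 0], 0.005, 255],
    [[0.09, 0, 0], 0.005, 255],
    [[0.091, 0, 0.06], 0.005, 255],
    [[0.091, 0, 0.13], 0.005, 255],
    [[0.091, 0, 0.2], 0.005, 255],
    [[0.091, 0, 0.26], 0.005, 255],
    [[0.091, 0, 0.28], 0.005, 255]
  ]
}}

```text
clock: 15.37
eef_pos: [0.4983, 0.1548, 0.0512]
tcp_rot: [-3.139, 0.001, 1.414]
wrist_force: [-0.3, -0.6, 0.0]
opening: 0.002
```

Emit:
{"fn": "drive_tool", "kwargs": {
  "commands": [
    [[0, 0, 0.02], 0, 255],
    [[0, 0, 0.04], 0, 255],
    [[0, 0, 0.06], 0, 255],
    [[0, 0, 0.08], 0, 255],
    [[0, 0, 0.1], 0, 255],
    [[0, 0, 0.11], 0, 255],
    [[0, 0, 0.11], 0, 255],
    [[0, 0, 0.11], 0, 255]
  ]
}}

```text
clock: 16.03
eef_pos: [0.4994, 0.1551, 0.0365]
tcp_rot: [3.142, 0.0, 1.414]
wrist_force: [-0.3, -0.4, 0.8]
opening: 0.001
```

```bash
cat >> h.py <<'E'
u=np.array([np.cos(np.radians(81.1)),np.sin(np.radians(81.1))]);v=np.array([-u[1],u[0]]);O=np.array([.474,-.0073])+.02*u
def st():
    s=arm.observe();q=(s['eef_pos'][:2]-O)*1000;F=s['wrist_force']
    print('t',round(s['clock'],2),'s',(q@u).round(2),'lat',(q@v).round(2),'z',s['eef_pos'][2].round(4),'yaw',np.degrees(s['tcp_rot'][2]).round(2),'push',(F[:2]@u).round(2),'side',(F[:2]@v).round(2),'Fz',F[2].round(2),'T',s['ft_torque'].round(2))
E
python3 - <<'E'
from h import *
st()
a=grab('scene');b=grab('top')
A=cv2.resize(a['pixels'][220:310,215:335],(480,360),interpolation=2)
cv2.imwrite('pics/f.png',A)
E
```

```text
t 16.03 s 144.41 lat 0.04 z 0.0365 yaw 81.01 push -0.49 side 0.26 Fz 0.77 T [-0.04 -0.02  0.  ]
```

View pics/f.png

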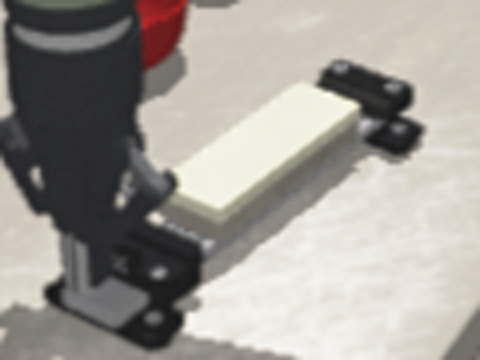

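Emit:
{"fn": "drive_tool", "kwargs": {
  "commands": [
    [[-0.005, -0.002, 0], 0, 255],
    [[-0.01, -0.003, 0], 0, 255],
    [[-0.015, -0.003, 0], 0, 255],
    [[-0.02, -0.003, 0], 0, 255],
    [[-0.025, -0.003, 0], 0, 255],
    [[-0.03, -0.003, 0], 0, 255],
    [[-0.035, -0.003, 0], 0, 255],
    [[-0.04, -0.003, 0], 0, 255]
  ]
}}

```text
clock: 16.8
eef_pos: [0.498, 0.1492, 0.0364]
tcp_rot: [3.142, 0.0, 1.414]
wrist_force: [0.4, 0.5, -0.7]
opening: -0.001
```

Emit:
{"fn": "drive_tool", "kwargs": {
  "commands": [
    [[-0.004, 0, 0], 0, 255],
    [[-0.008, 0, 0], 0, 255],
    [[-0.012, 0, 0], 0, 255],
    [[-0.016, 0, 0], 0, 255],
    [[-0.02, 0, 0], 0, 255],
    [[-0.024, 0, 0], 0, 255],
    [[-0.027, 0, 0], 0, 255],
    [[-0.03, 0, 0], 0, 255]
  ]
}}

```text
clock: 17.47
eef_pos: [0.4973, 0.1448, 0.0364]
tcp_rot: [-3.142, 0.0, 1.414]
wrist_force: [0.5, 0.5, 0.5]
opening: -0.003
```

Emit:
{"fn": "drive_tool", "kwargs": {
  "commands": [
    [[-0.004, 0, 0], 0, 255],
    [[-0.008, 0, 0], 0, 255],
    [[-0.012, 0, 0], 0, 255],
    [[-0.016, 0, 0], 0, 255],
    [[-0.02, 0, 0], 0, 255],
    [[-0.024, 0, 0], 0, 255],
    [[-0.027, 0, 0], 0, 255],
    [[-0.03, 0, 0], 0, 255]
  ]
}}

```text
clock: 18.13
eef_pos: [0.4968, 0.141, 0.0365]
tcp_rot: [3.141, -0.001, 1.413]
wrist_force: [0.3, 4.9, -0.5]
opening: 0.008
```

```bash
python3 -c "
from h import *
st()"
```

```text
t 18.13 s 130.01 lat 0.38 z 0.0365 yaw 80.98 push 4.91 side 0.45 Fz -0.51 T [ 0.75 -0.1   0.03]
```

Emit:
{"fn": "drive_tool", "kwargs": {
  "commands": [
    [[-0.006, 0, 0], 0, 255],
    [[-0.012, 0, 0], 0, 255],
    [[-0.018, 0, 0], 0, 255],
    [[-0.024, 0, 0], 0, 255],
    [[-0.03, 0, 0], 0, 255],
    [[-0.036, 0, 0], 0, 255],
    [[-0.042, 0, 0], 0, 255],
    [[-0.046, 0, 0], 0, 255]
  ]
}}

```text
clock: 18.8
eef_pos: [0.4956, 0.1334, 0.0365]
tcp_rot: [3.141, -0.0, 1.414]
wrist_force: [1.0, 4.3, -0.1]
opening: 0.001
```

Emit:
{"fn": "drive_tool", "kwargs": {
  "commands": [
    [[-0.006, 0, 0], 0, 255],
    [[-0.012, 0, 0], 0, 255],
    [[-0.018, 0, 0], 0, 255],
    [[-0.024, 0, 0], 0, 255],
    [[-0.03, 0, 0], 0, 255],
    [[-0.036, 0, 0], 0, 255],
    [[-0.042, 0, 0], 0, 255],
    [[-0.046, 0, 0], 0, 255]
  ]
}}

```text
clock: 19.47
eef_pos: [0.4945, 0.1266, 0.0365]
tcp_rot: [3.141, 0.0, 1.414]
wrist_force: [0.9, 3.4, -0.3]
opening: 0.0
```

```bash
python3 -c "
from h import *
st();b=grab('top');a=grab('scene')
A=cv2.resize(a['pixels'][220:310,215:335],(400,300),interpolation=2);B=cv2.resize(b['pixels'][215:275,165:275],(400,218),interpolation=2)
cv2.imwrite('pics/g.png',np.vstack([A,B]))"
```

```text
t 19.47 s 115.48 lat 0.49 z 0.0365 yaw 81.0 push 3.49 side -0.36 Fz -0.25 T [ 0.62 -0.18  0.02]
```

View pics/g.png

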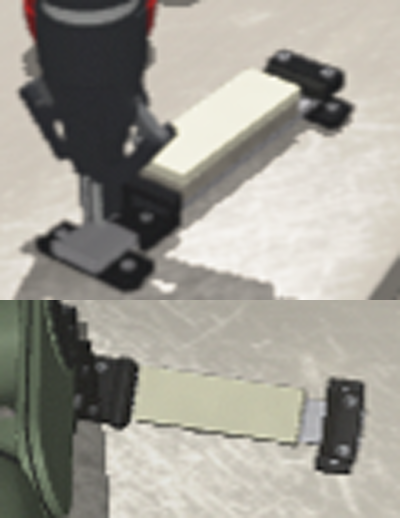

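The jaw has slid squarely; its face stands a few mm from the stone, which hasn't moved, and about 20 mm shows between stone and stop block. Going on in smaller steps.

Emit:
{"fn": "drive_tool", "kwargs": {
  "commands": [
    [[-0.0025, 0, 0], 0, 255],
    [[-0.005, 0, 0], 0, 255],
    [[-0.0075, 0, 0], 0, 255],
    [[-0.01, 0, 0], 0, 255],
    [[-0.0125, 0, 0], 0, 255],
    [[-0.015, 0, 0], 0, 255],
    [[-0.0175, 0, 0], 0, 255],
    [[-0.02, 0, 0], 0, 255]
  ]
}}

```text
clock: 20.23
eef_pos: [0.494, 0.1238, 0.0365]
tcp_rot: [3.141, 0.0, 1.414]
wrist_force: [0.1, 3.8, 0.1]
opening: -0.003
```

Emit:
{"fn": "drive_tool", "kwargs": {
  "commands": [
    [[-0.0025, 0, 0], 0, 255],
    [[-0.005, 0, 0], 0, 255],
    [[-0.0075, 0, 0], 0, 255],
    [[-0.01, 0, 0], 0, 255],
    [[-0.0125, 0, 0], 0, 255],
    [[-0.015, 0, 0], 0, 255],
    [[-0.0175, 0, 0], 0, 255],
    [[-0.02, 0, 0], 0, 255]
  ]
}}

```text
clock: 20.9
eef_pos: [0.4936, 0.1212, 0.0365]
tcp_rot: [3.141, -0.001, 1.413]
wrist_force: [0.4, 5.7, 0.4]
opening: -0.003
```

Emit:
{"fn": "drive_tool", "kwargs": {
  "commands": [
    [[-0.0015, 0, 0], 0, 255],
    [[-0.003, 0, 0], 0, 255],
    [[-0.0045, 0, 0], 0, 255],
    [[-0.006, 0, 0], 0, 255],
    [[-0.0075, 0, 0], 0, 255],
    [[-0.009, 0, 0], 0, 255],
    [[-0.01, 0, 0], 0, 255],
    [[-0.01, 0, 0], 0, 255]
  ]
}}

```text
clock: 21.57
eef_pos: [0.4934, 0.1198, 0.0365]
tcp_rot: [3.141, -0.001, 1.413]
wrist_force: [1.3, 6.4, 1.2]
opening: -0.002
```

Emit:
{"fn": "drive_tool", "kwargs": {
  "commands": [
    [[-0.0015, 0, 0], 0, 255],
    [[-0.003, 0, 0], 0, 255],
    [[-0.0045, 0, 0], 0, 255],
    [[-0.006, 0, 0], 0, 255],
    [[-0.0075, 0, 0], 0, 255],
    [[-0.009, 0, 0], 0, 255],
    [[-0.01, 0, 0], 0, 255],
    [[-0.01, 0, 0], 0, 255]
  ]
}}

```text
clock: 22.23
eef_pos: [0.4931, 0.1183, 0.0365]
tcp_rot: [3.141, -0.001, 1.413]
wrist_force: [1.1, 5.5, 0.4]
opening: 0.001
```

Emit:
{"fn": "drive_tool", "kwargs": {
  "commands": [
    [[-0.001, 0, 0], 0, 255],
    [[-0.002, 0, 0], 0, 255],
    [[-0.003, 0, 0], 0, 255],
    [[-0.004, 0, 0], 0, 255],
    [[-0.005, 0, 0], 0, 255],
    [[-0.006, 0, 0], 0, 255],
    [[-0.007, 0, 0], 0, 255],
    [[-0.007, 0, 0], 0, 255]
  ]
}}

```text
clock: 22.9
eef_pos: [0.493, 0.1173, 0.0365]
tcp_rot: [3.141, -0.001, 1.413]
wrist_force: [0.8, 6.5, 0.7]
opening: 0.002
```

```bash
python3 -c "
from h import *
st()"
```

```text
t 22.9 s 106.01 lat 0.45 z 0.0365 yaw 80.98 push 6.56 side 0.2 Fz 0.7 T [ 0.99 -0.19  0.02]
```

Emit:
{"fn": "drive_tool", "kwargs": {
  "commands": [
    [[-0.001, 0, 0], 0, 255],
    [[-0.002, 0, 0], 0, 255],
    [[-0.003, 0, 0], 0, 255],
    [[-0.004, 0, 0], 0, 255],
    [[-0.0045, 0, 0], 0, 255],
    [[-0.005, 0, 0], 0, 255],
    [[-0.005, 0, 0], 0, 255],
    [[-0.005, 0, 0], 0, 255]
  ]
}}

```text
clock: 23.57
eef_pos: [0.4929, 0.1165, 0.0365]
tcp_rot: [3.141, -0.001, 1.413]
wrist_force: [1.1, 5.8, 0.2]
opening: 0.002
```

Emit:
{"fn": "drive_tool", "kwargs": {
  "commands": [
    [[-0.001, 0, 0], 0, 255],
    [[-0.002, 0, 0], 0, 255],
    [[-0.003, 0, 0], 0, 255],
    [[-0.0035, 0, 0], 0, 255],
    [[-0.004, 0, 0], 0, 255],
    [[-0.004, 0, 0], 0, 255],
    [[-0.004, 0, 0], 0, 255],
    [[-0.004, 0, 0], 0, 255]
  ]
}}

```text
clock: 24.23
eef_pos: [0.4928, 0.1159, 0.0365]
tcp_rot: [3.141, -0.001, 1.413]
wrist_force: [1.5, 6.7, 1.7]
opening: 0.0
```

Emit:
{"fn": "drive_tool", "kwargs": {
  "commands": [
    [[-0.001, 0, 0], 0, 255],
    [[-0.002, 0, 0], 0, 255],
    [[-0.003, 0, 0], 0, 255],
    [[-0.004, 0, 0], 0, 255],
    [[-0.0045, 0, 0], 0, 255],
    [[-0.005, 0, 0], 0, 255],
    [[-0.005, 0, 0], 0, 255],
    [[-0.005, 0, 0], 0, 255]
  ]
}}

```text
clock: 24.9
eef_pos: [0.4927, 0.1152, 0.0365]
tcp_rot: [3.141, -0.001, 1.413]
wrist_force: [2.5, 6.1, 0.8]
opening: 0.001
```

Emit:
{"fn": "drive_tool", "kwargs": {
  "commands": [
    [[-0.001, 0, 0], 0, 255],
    [[-0.002, 0, 0], 0, 255],
    [[-0.003, 0, 0], 0, 255],
    [[-0.0035, 0, 0], 0, 255],
    [[-0.004, 0, 0], 0, 255],
    [[-0.004, 0, 0], 0, 255],
    [[-0.004, 0, 0], 0, 255],
    [[-0.004, 0, 0], 0, 255]
  ]
}}

```text
clock: 25.57
eef_pos: [0.4926, 0.1146, 0.0365]
tcp_rot: [3.141, -0.001, 1.413]
wrist_force: [1.7, 6.5, 1.1]
opening: -0.002
```

Emit:
{"fn": "drive_tool", "kwargs": {
  "commands": [
    [[-0.001, 0, 0], 0, 255],
    [[-0.002, 0, 0], 0, 255],
    [[-0.003, 0, 0], 0, 255],
    [[-0.004, 0, 0], 0, 255],
    [[-0.0045, 0, 0], 0, 255],
    [[-0.005, 0, 0], 0, 255],
    [[-0.005, 0, 0], 0, 255],
    [[-0.005, 0, 0], 0, 255]
  ]
}}

```text
clock: 26.23
eef_pos: [0.4925, 0.1139, 0.0365]
tcp_rot: [3.141, -0.001, 1.413]
wrist_force: [1.2, 6.1, -0.7]
opening: 0.001
```

Emit:
{"fn": "drive_tool", "kwargs": {
  "commands": [
    [[-0.001, 0, 0], 0, 255],
    [[-0.002, 0, 0], 0, 255],
    [[-0.003, 0, 0], 0, 255],
    [[-0.0035, 0, 0], 0, 255],
    [[-0.004, 0, 0], 0, 255],
    [[-0.004, 0, 0], 0, 255],
    [[-0.004, 0, 0], 0, 255],
    [[-0.004, 0, 0], 0, 255]
  ]
}}

```text
clock: 26.9
eef_pos: [0.4924, 0.1132, 0.0365]
tcp_rot: [3.141, -0.001, 1.413]
wrist_force: [1.3, 6.2, 0.5]
opening: -0.001
```

```bash
python3 -c "
from h import *
st();b=grab('top')
B=cv2.resize(b['pixels'][225:275,195:275],(640,400),interpolation=2)
cv2.imwrite('pics/i.png',B)"
```

```text
t 26.9 s 101.94 lat 0.48 z 0.0365 yaw 80.98 push 6.33 side -0.29 Fz 0.46 T [ 0.96 -0.24  0.03]
```

View pics/i.png

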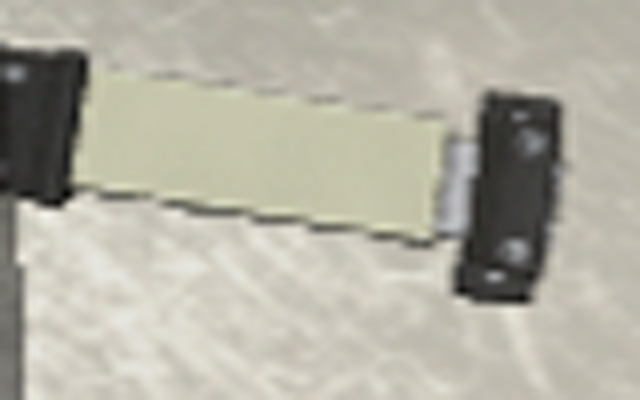

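The stone slides squarely ahead of the jaw; about 4 px (12 mm) of bar still shows at the stop, so 4 mm more is safe.

Emit:
{"fn": "drive_tool", "kwargs": {
  "commands": [
    [[-0.002, 0, 0], 0, 255],
    [[-0.004, 0, 0], 0, 255],
    [[-0.006, 0, 0], 0, 255],
    [[-0.008, 0, 0], 0, 255],
    [[-0.01, 0, 0], 0, 255],
    [[-0.012, 0, 0], 0, 255],
    [[-0.013, 0, 0], 0, 255],
    [[-0.013, 0, 0], 0, 255]
  ]
}}

```text
clock: 27.62
eef_pos: [0.4921, 0.1113, 0.0365]
tcp_rot: [3.141, -0.001, 1.413]
wrist_force: [-0.2, 6.2, 0.6]
opening: 0.0
```

Emit:
{"fn": "drive_tool", "kwargs": {
  "commands": [
    [[-0.002, 0, 0], 0, 255],
    [[-0.004, 0, 0], 0, 255],
    [[-0.006, 0, 0], 0, 255],
    [[-0.008, 0, 0], 0, 255],
    [[-0.01, 0, 0], 0, 255],
    [[-0.011, 0, 0], 0, 255],
    [[-0.012, 0, 0], 0, 255],
    [[-0.012, 0, 0], 0, 255]
  ]
}}

```text
clock: 28.28
eef_pos: [0.4918, 0.1095, 0.0365]
tcp_rot: [3.141, -0.001, 1.413]
wrist_force: [0.8, 6.2, 0.4]
opening: 0.001
```

Now the fine pairs again.

Emit:
{"fn": "drive_tool", "kwargs": {
  "commands": [
    [[-0.001, 0, 0], 0, 255],
    [[-0.002, 0, 0], 0, 255],
    [[-0.003, 0, 0], 0, 255],
    [[-0.004, 0, 0], 0, 255],
    [[-0.0045, 0, 0], 0, 255],
    [[-0.005, 0, 0], 0, 255],
    [[-0.005, 0, 0], 0, 255],
    [[-0.005, 0, 0], 0, 255]
  ]
}}

```text
clock: 28.95
eef_pos: [0.4917, 0.1088, 0.0365]
tcp_rot: [3.141, -0.001, 1.413]
wrist_force: [1.8, 5.0, -0.2]
opening: -0.002
```

Emit:
{"fn": "drive_tool", "kwargs": {
  "commands": [
    [[-0.001, 0, 0], 0, 255],
    [[-0.002, 0, 0], 0, 255],
    [[-0.003, 0, 0], 0, 255],
    [[-0.0035, 0, 0], 0, 255],
    [[-0.004, 0, 0], 0, 255],
    [[-0.004, 0, 0], 0, 255],
    [[-0.004, 0, 0], 0, 255],
    [[-0.004, 0, 0], 0, 255]
  ]
}}

```text
clock: 29.62
eef_pos: [0.4916, 0.1082, 0.0365]
tcp_rot: [3.141, -0.001, 1.413]
wrist_force: [1.3, 5.0, 0.1]
opening: -0.0
```

Emit:
{"fn": "drive_tool", "kwargs": {
  "commands": [
    [[-0.001, 0, 0], 0, 255],
    [[-0.002, 0, 0], 0, 255],
    [[-0.003, 0, 0], 0, 255],
    [[-0.004, 0, 0], 0, 255],
    [[-0.0045, 0, 0], 0, 255],
    [[-0.005, 0, 0], 0, 255],
    [[-0.005, 0, 0], 0, 255],
    [[-0.005, 0, 0], 0, 255]
  ]
}}

```text
clock: 30.28
eef_pos: [0.4915, 0.1074, 0.0365]
tcp_rot: [3.141, -0.001, 1.413]
wrist_force: [0.9, 5.9, 0.8]
opening: 0.001
```

Emit:
{"fn": "drive_tool", "kwargs": {
  "commands": [
    [[-0.001, 0, 0], 0, 255],
    [[-0.002, 0, 0], 0, 255],
    [[-0.003, 0, 0], 0, 255],
    [[-0.0035, 0, 0], 0, 255],
    [[-0.004, 0, 0], 0, 255],
    [[-0.004, 0, 0], 0, 255],
    [[-0.004, 0, 0], 0, 255],
    [[-0.004, 0, 0], 0, 255]
  ]
}}

```text
clock: 30.95
eef_pos: [0.4914, 0.1069, 0.0365]
tcp_rot: [3.141, -0.001, 1.413]
wrist_force: [1.0, 6.0, 0.3]
opening: 0.001
```

Emit:
{"fn": "drive_tool", "kwargs": {
  "commands": [
    [[-0.001, 0, 0], 0, 255],
    [[-0.002, 0, 0], 0, 255],
    [[-0.003, 0, 0], 0, 255],
    [[-0.004, 0, 0], 0, 255],
    [[-0.0045, 0, 0], 0, 255],
    [[-0.005, 0, 0], 0, 255],
    [[-0.005, 0, 0], 0, 255],
    [[-0.005, 0, 0], 0, 255]
  ]
}}

```text
clock: 31.62
eef_pos: [0.4913, 0.1061, 0.0365]
tcp_rot: [3.141, -0.001, 1.413]
wrist_force: [1.3, 5.2, -0.4]
opening: 0.005
```

Emit:
{"fn": "drive_tool", "kwargs": {
  "commands": [
    [[-0.001, 0, 0], 0, 255],
    [[-0.002, 0, 0], 0, 255],
    [[-0.003, 0, 0], 0, 255],
    [[-0.0035, 0, 0], 0, 255],
    [[-0.004, 0, 0], 0, 255],
    [[-0.004, 0, 0], 0, 255],
    [[-0.004, 0, 0], 0, 255],
    [[-0.004, 0, 0], 0, 255]
  ]
}}

```text
clock: 32.28
eef_pos: [0.4912, 0.1055, 0.0365]
tcp_rot: [3.141, -0.001, 1.413]
wrist_force: [2.0, 6.2, 0.0]
opening: -0.0
```

Emit:
{"fn": "drive_tool", "kwargs": {
  "commands": [
    [[-0.001, 0, 0], 0, 255],
    [[-0.002, 0, 0], 0, 255],
    [[-0.003, 0, 0], 0, 255],
    [[-0.004, 0, 0], 0, 255],
    [[-0.0045, 0, 0], 0, 255],
    [[-0.005, 0, 0], 0, 255],
    [[-0.005, 0, 0], 0, 255],
    [[-0.005, 0, 0], 0, 255]
  ]
}}

```text
clock: 32.95
eef_pos: [0.4911, 0.1048, 0.0365]
tcp_rot: [3.141, -0.001, 1.413]
wrist_force: [0.6, 6.0, -0.6]
opening: -0.001
```

Emit:
{"fn": "drive_tool", "kwargs": {
  "commands": [
    [[-0.001, 0, 0], 0, 255],
    [[-0.002, 0, 0], 0, 255],
    [[-0.003, 0, 0], 0, 255],
    [[-0.0035, 0, 0], 0, 255],
    [[-0.004, 0, 0], 0, 255],
    [[-0.004, 0, 0], 0, 255],
    [[-0.004, 0, 0], 0, 255],
    [[-0.004, 0, 0], 0, 255]
  ]
}}

```text
clock: 33.62
eef_pos: [0.491, 0.1042, 0.0365]
tcp_rot: [3.141, -0.001, 1.413]
wrist_force: [0.7, 5.8, 0.0]
opening: 0.002
```

Emit:
{"fn": "drive_tool", "kwargs": {
  "commands": [
    [[-0.001, 0, 0], 0, 255],
    [[-0.002, 0, 0], 0, 255],
    [[-0.003, 0, 0], 0, 255],
    [[-0.004, 0, 0], 0, 255],
    [[-0.0045, 0, 0], 0, 255],
    [[-0.005, 0, 0], 0, 255],
    [[-0.005, 0, 0], 0, 255],
    [[-0.005, 0, 0], 0, 255]
  ]
}}

```text
clock: 34.28
eef_pos: [0.4909, 0.1035, 0.0365]
tcp_rot: [3.141, -0.001, 1.413]
wrist_force: [1.8, 6.3, 0.1]
opening: -0.0
```

Emit:
{"fn": "drive_tool", "kwargs": {
  "commands": [
    [[-0.001, 0, 0], 0, 255],
    [[-0.002, 0, 0], 0, 255],
    [[-0.003, 0, 0], 0, 255],
    [[-0.0035, 0, 0], 0, 255],
    [[-0.004, 0, 0], 0, 255],
    [[-0.004, 0, 0], 0, 255],
    [[-0.004, 0, 0], 0, 255],
    [[-0.004, 0, 0], 0, 255]
  ]
}}

```text
clock: 34.95
eef_pos: [0.4908, 0.1029, 0.0365]
tcp_rot: [3.141, -0.001, 1.413]
wrist_force: [1.7, 6.2, -0.2]
opening: -0.002
```

Emit:
{"fn": "drive_tool", "kwargs": {
  "commands": [
    [[-0.001, 0, 0], 0, 255],
    [[-0.002, 0, 0], 0, 255],
    [[-0.003, 0, 0], 0, 255],
    [[-0.004, 0, 0], 0, 255],
    [[-0.0045, 0, 0], 0, 255],
    [[-0.005, 0, 0], 0, 255],
    [[-0.005, 0, 0], 0, 255],
    [[-0.005, 0, 0], 0, 255]
  ]
}}

```text
clock: 35.62
eef_pos: [0.4907, 0.1021, 0.0365]
tcp_rot: [3.141, -0.001, 1.413]
wrist_force: [0.7, 5.6, -0.4]
opening: 0.003
```

Emit:
{"fn": "drive_tool", "kwargs": {
  "commands": [
    [[-0.001, 0, 0], 0, 255],
    [[-0.002, 0, 0], 0, 255],
    [[-0.003, 0, 0], 0, 255],
    [[-0.0035, 0, 0], 0, 255],
    [[-0.004, 0, 0], 0, 255],
    [[-0.004, 0, 0], 0, 255],
    [[-0.004, 0, 0], 0, 255],
    [[-0.004, 0, 0], 0, 255]
  ]
}}

```text
clock: 36.28
eef_pos: [0.4906, 0.1015, 0.0365]
tcp_rot: [3.141, -0.001, 1.413]
wrist_force: [1.7, 5.1, 0.5]
opening: 0.002
```

```bash
python3 -c "
from h import *
st()"
```

```text
t 36.28 s 90.08 lat 0.46 z 0.0365 yaw 80.98 push 5.35 side -0.93 Fz 0.52 T [ 0.92 -0.18 -0.  ]
```

Emit:
{"fn": "drive_tool", "kwargs": {
  "commands": [
    [[-0.001, 0, 0], 0, 255],
    [[-0.002, 0, 0], 0, 255],
    [[-0.003, 0, 0], 0, 255],
    [[-0.004, 0, 0], 0, 255],
    [[-0.0045, 0, 0], 0, 255],
    [[-0.005, 0, 0], 0, 255],
    [[-0.005, 0, 0], 0, 255],
    [[-0.005, 0, 0], 0, 255]
  ]
}}

```text
clock: 36.95
eef_pos: [0.4906, 0.1012, 0.0365]
tcp_rot: [3.141, -0.001, 1.413]
wrist_force: [2.0, 8.2, -0.2]
opening: 0.001
```

Emit:
{"fn": "drive_tool", "kwargs": {
  "commands": [
    [[-0.001, 0, 0], 0, 255],
    [[-0.002, 0, 0], 0, 255],
    [[-0.003, 0, 0], 0, 255],
    [[-0.0035, 0, 0], 0, 255],
    [[-0.004, 0, 0], 0, 255],
    [[-0.004, 0, 0], 0, 255],
    [[-0.004, 0, 0], 0, 255],
    [[-0.004, 0, 0], 0, 255]
  ]
}}

```text
clock: 37.62
eef_pos: [0.4905, 0.101, 0.0365]
tcp_rot: [3.141, -0.002, 1.413]
wrist_force: [1.2, 9.3, 1.1]
opening: 0.003
```

Stop felt. Small presses up to about 13 N.

Emit:
{"fn": "drive_tool", "kwargs": {
  "commands": [
    [[-0.001, 0, 0], 0, 255],
    [[-0.002, 0, 0], 0, 255],
    [[-0.003, 0, 0], 0, 255],
    [[-0.004, 0, 0], 0, 255],
    [[-0.004, 0, 0], 0, 255],
    [[-0.004, 0, 0], 0, 255],
    [[-0.004, 0, 0], 0, 255],
    [[-0.004, 0, 0], 0, 255]
  ]
}}

```text
clock: 38.28
eef_pos: [0.4905, 0.1008, 0.0366]
tcp_rot: [3.141, -0.003, 1.412]
wrist_force: [0.8, 10.5, -0.7]
opening: -0.003
```

```bash
python3 -c "
from h import *
st()"
```

```text
t 38.28 s 89.31 lat 0.41 z 0.0366 yaw 80.92 push 10.46 side 0.79 Fz -0.72 T [ 1.85 -0.22 -0.  ]
```

Emit:
{"fn": "drive_tool", "kwargs": {
  "commands": [
    [[-0.001, 0, 0], 0, 255],
    [[-0.002, 0, 0], 0, 255],
    [[-0.003, 0, 0], 0, 255],
    [[-0.004, 0, 0], 0, 255],
    [[-0.005, 0, 0], 0, 255],
    [[-0.005, 0, 0], 0, 255],
    [[-0.005, 0, 0], 0, 255],
    [[-0.005, 0, 0], 0, 255]
  ]
}}

```text
clock: 38.95
eef_pos: [0.4905, 0.1005, 0.0366]
tcp_rot: [3.141, -0.004, 1.412]
wrist_force: [1.0, 13.4, -0.3]
opening: 0.003
```

Emit:
{"fn": "drive_tool", "kwargs": {
  "commands": [
    [[-0.001, 0, 0], 0, 255],
    [[-0.002, 0, 0], 0, 255],
    [[-0.002, 0, 0], 0, 255],
    [[-0.002, 0, 0], 0, 255],
    [[-0.002, 0, 0], 0, 255],
    [[-0.002, 0, 0], 0, 255],
    [[-0.002, 0, 0], 0, 255],
    [[-0.002, 0, 0], 0, 255]
  ]
}}

```text
clock: 39.62
eef_pos: [0.4905, 0.1004, 0.0366]
tcp_rot: [3.141, -0.004, 1.412]
wrist_force: [1.8, 14.9, -0.8]
opening: 0.003
```

```bash
python3 -c "
from h import *
st()"
```

```text
t 39.62 s 88.96 lat 0.37 z 0.0366 yaw 80.89 push 14.96 side 0.52 Fz -0.78 T [ 2.29 -0.28  0.03]
```

About 14 N, square. Backing off slowly, then lifting clear.

Emit:
{"fn": "drive_tool", "kwargs": {
  "commands": [
    [[0.005, 0, 0], 0, 255],
    [[0.01, 0, 0], 0, 255],
    [[0.015, 0, 0], 0, 255],
    [[0.025, 0, 0], 0, 255],
    [[0.035, 0, 0], 0, 255],
    [[0.05, 0, 0], 0, 255],
    [[0.07, 0, 0], 0, 255],
    [[0.08, 0, 0], 0, 255]
  ]
}}

```text
clock: 40.28
eef_pos: [0.4915, 0.11, 0.0363]
tcp_rot: [-3.141, 0.001, 1.414]
wrist_force: [-0.1, -0.2, 0.0]
opening: 0.001
```

Emit:
{"fn": "drive_tool", "kwargs": {
  "commands": [
    [[0, 0, -0.05], 0, 255],
    [[0, 0, -0.15], 0, 255],
    [[0, 0, -0.3], 0, 255],
    [[0, 0, -0.45], 0, 255],
    [[0, 0, -0.6], 0, 255],
    [[0, 0, -0.7], 0, 255],
    [[0, 0, -0.75], 0, 255],
    [[0, 0, -0.75], 0, 255]
  ]
}}

```text
clock: 40.95
eef_pos: [0.4927, 0.1101, 0.1509]
tcp_rot: [3.138, -0.001, 1.414]
wrist_force: [0.3, -0.1, 0.2]
opening: 0.0
```

Emit:
{"fn": "drive_tool", "kwargs": {
  "commands": [
    [[0.1, 0, 0], 0, 255],
    [[0.25, 0, 0], 0, 255],
    [[0.4, 0, 0], 0, 255],
    [[0.55, 0, 0], 0, 255],
    [[0.7, 0, 0], 0, 255],
    [[0.8, 0, 0], 0, 255],
    [[0.85, 0, 0], 0, 255],
    [[0.85, 0, 0], 0, 255]
  ]
}}

```text
clock: 41.62
eef_pos: [0.5115, 0.2369, 0.148]
tcp_rot: [-3.141, 0.001, 1.416]
wrist_force: [1.3, 0.4, 0.2]
opening: -0.0
```

```bash
python3 -c "
from h import *
st();b=grab('top');a=grab('scene')
A=cv2.resize(a['pixels'][180:310,215:355],(400,371),interpolation=2);B=cv2.resize(b['pixels'][215:275,165:275],(400,218),interpolation=2)
cv2.imwrite('pics/j.png',np.vstack([A,B]))"
```

```text
t 41.62 s 227.03 lat 0.72 z 0.148 yaw 81.11 push 0.59 side -1.19 Fz 0.18 T [ 0.01 -0.02 -0.  ]
```

View pics/j.png

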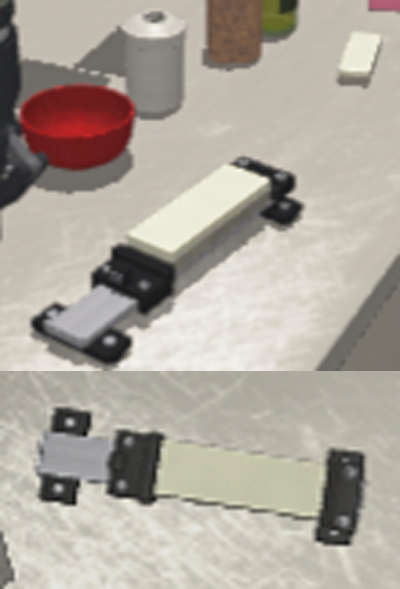

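The stone is nipped between jaw and stop. It lies flat and square, no gap shows at either end, and the arm is clear. Handing in.

```bash
python3 -c "
from h import *
st();print(arm.sign_off())"
```

```text
t 41.72 s 225.37 lat 0.74 z 0.1484 yaw 81.02 push -0.25 side 0.09 Fz -0.56 T [-0.01  0.04 -0.02]
the job is handed in; nothing more can be done
None
```

The whetstone is lying flat on the bar, nipped between the jaw and the stop. I handed the job in at 41.7 s with the arm clear of everything.

- **Laying the stone:** I gripped the larger pale stone across its width at 30 N. I lowered it in steps of about 0.6 mm until the bar took its weight, then let go.
- **Pushing the jaw:** I pushed the middle of the thumb tab squarely with the closed fingers. The force was about 4 N for the jaw alone and about 6 N with the stone sliding. Once the stop was felt, I took it up to about 14 N; the highest single reading was 15 N, and the readings are noisy by about 1 N.
- **Last checks:** In both pictures taken after letting go, no gap shows at either end, the jaw isn't racked and the stone hasn't moved back. The bowl and shaker look undisturbed. The last picture did not show the timer, but the arm was not moved near it.
- **Less sure:** The stone sits about 1 mm off the bar's centre line. My first, cruder measurement suggested 2 to 3 mm, and the camera (about 3 mm per pixel) can't settle it better. Before the push the stone lay about 4 mm nearer the stop than the bed point.

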